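# Swap the lacquered figures onto their own drying stands

## Task

The three freshly lacquered figures are on the wrong drying stands: swap them round so that each stands upright in the middle of the stand of its own colour, using the empty plain stand to park one on the way. The lacquer is tender, so set each figure down gently rather than dropping it, and never let one touch down on the bench or fall over. Leave the bowl, the hammer and the little metal-bladed burner where they are.

Things in the scene. Friction and masses are not known exactly. Their poses are not given: they have to be found in the camera images.
- fig_red_center (a point): Loose turned wooden figure with a red coat and a pointed red hat, 80 mm tall, about 60 to 130 g. Its coat is an upright cylinder 44 mm across, from the foot up to 50 mm; above it a pale head and the hat, at most 38 mm across. The point is the figure's centre, on its axis, 40 mm above the underside of its foot; z points up along the figure, -x is where its face looks.
- fig_green_center (a point): Loose turned wooden figure with a green coat and a brimmed green hat, 80 mm tall, about 60 to 130 g. Its coat is an upright cylinder 44 mm across, from the foot up to 50 mm; above it a pale head and the hat, at most 38 mm across. The point is the figure's centre, on its axis, 40 mm above the underside of its foot; z points up along the figure, -x is where its face looks.
- fig_blue_center (a point): Loose turned wooden figure with a blue coat and a flat-topped blue hat, 80 mm tall, about 60 to 130 g. Its coat is an upright cylinder 44 mm across, from the foot up to 50 mm; above it a pale head and the hat, at most 38 mm across. The point is the figure's centre, on its axis, 40 mm above the underside of its foot; z points up along the figure, -x is where its face looks.
- stand_red_top (a point): Drying stand painted red, a flat disc 96 mm across and 20 mm high, fixed to the bench, with a thin ring 56 mm across drawn round the middle of its top. The point is the centre of its flat top face; z points up.
- stand_green_top (a point): Drying stand painted green, a flat disc 96 mm across and 20 mm high, fixed to the bench, with a thin ring 56 mm across drawn round the middle of its top. The point is the centre of its flat top face; z points up.
- stand_blue_top (a point): Drying stand painted blue, a flat disc 96 mm across and 20 mm high, fixed to the bench, with a thin ring 56 mm across drawn round the middle of its top. The point is the centre of its flat top face; z points up.
- stand_plain_top (a point): Spare drying stand of plain pale wood with a dark ring, a flat disc 96 mm across and 20 mm high, fixed to the bench, with a thin ring 56 mm across drawn round the middle of its top. The point is the centre of its flat top face; z points up. It is empty at the start.
- bowl: Bystander: loose green plastic bowl, 140 mm across, 55 mm high; origin at the centre of its underside.
- hammer: Bystander: loose hammer lying flat on the bench, 260 mm long along its x axis, 26 mm high, with a head 90 mm long across its +x end; origin on the underside, midway along its length.
- burner: Bystander: loose pale wooden disc 60 mm across with a metal dish and two thin upright metal blades, 49 mm high in all; origin at the centre of its underside.
There are look-alikes about, which are no part of the job. Leave any orange, purple or yellow look-alike of the part that bears fig_green_center alone.

How it is judged:
On the way:
1. a figure stands released on the plain spare stand, its centre within 30 mm of the stand's (((horizontal distance between fig_red_center and stand_plain_top below 0.03 m and z of fig_red_center in the frame of stand_plain_top below 0.045 m and angle between fig_red_center's own z axis and vertical below 0.1 rad and linear speed of fig_red below 0.02 m/s and contact force between the fingers and fig_red below 0.1 N) or (horizontal distance between fig_green_center and stand_plain_top below 0.03 m and z of fig_green_center in the frame of stand_plain_top below 0.045 m and angle between fig_green_center's own z axis and vertical below 0.1 rad and linear speed of fig_green below 0.02 m/s and contact force between the fingers and fig_green below 0.1 N) or (horizontal distance between fig_blue_center and stand_plain_top below 0.03 m and z of fig_blue_center in the frame of stand_plain_top below 0.045 m and angle between fig_blue_center's own z axis and vertical below 0.1 rad and linear speed of fig_blue below 0.02 m/s and contact force between the fingers and fig_blue below 0.1 N))), for 0.2 s.
At the end, for the whole second after the job is handed in: Each figure stands upright (within 0.1 rad) and still on the stand of its own colour, its axis within 14 mm of the stand's centre, its foot on the stand's top (height within 5 mm); so the plain stand is empty again (horizontal distance between fig_red_center and stand_red_top below 0.014 m and z of fig_red_center in the frame of stand_red_top between 0.035 and 0.045 m and angle between each of fig_red_center, fig_green_center, fig_blue_center's own z axis and vertical below 0.1 rad and linear speed of each of fig_red, fig_green, fig_blue below 0.02 m/s and horizontal distance between fig_green_center and stand_green_top below 0.014 m and z of fig_green_center in the frame of stand_green_top between 0.035 and 0.045 m and horizontal distance between fig_blue_center and stand_blue_top below 0.014 m and z of fig_blue_center in the frame of stand_blue_top between 0.035 and 0.045 m); the robot touches nothing.
It fails at once if a figure touches down on the bench or falls over (its centre less than 50 mm above the bench) (height (world z) of any of fig_red_center, fig_green_center, fig_blue_center below 0.05 m).
It fails at once if a figure is dropped: out of the fingers with its foot more than 25 mm above the stands' tops ((height (world z) of fig_red_center above 0.085 m and contact force between the fingers and fig_red below 0.05 N) or (height (world z) of fig_green_center above 0.085 m and contact force between the fingers and fig_green below 0.05 N) or (height (world z) of fig_blue_center above 0.085 m and contact force between the fingers and fig_blue below 0.05 N)).
It fails at once if the bowl, the hammer or the burner is pushed more than 30 mm from its place (distance of any of bowl, hammer, burner from where it was at the start of the episode above 0.03 m).
It also fails if it takes over 128 s, if anything falls off the work surface, if the arm or the gripper's body presses on something with over 40 N, if the wrist force passes 120 N, or if a joint passes its speed limit or range.

## Robot

A 6-joint arm with a two-finger parallel gripper is mounted at the origin on the work surface. World frame = base frame: x ahead of the robot, y to its left, z up, the work surface at z = 0. Lengths are in m, angles in rad, forces in N, time in s.
With the tool pointing down it reaches from about 0.35 to 0.925 m from the base axis. Payload 6.4 kg.
Tool frame: the origin (TCP) lies between the finger pads; the fingertips stand 17 mm ahead of it and the grasp point (between the pads) lies 2 mm behind it; y points along the fingers, x is the direction in which the jaws open and shut, and the axes are right-handed (so a half turn about y gives the same grasp; the last joint's range is limited). The gripper opens to 94 mm and grips with 3 to 60 N. Pads are 16 mm wide; open, the fingers measure 119 mm over their backs; the gripper's body (75 mm by 177 mm) begins 78 mm behind the grasp point.
Start: joints at [1.116, 0.245, 1.558, -0, 1.339, -0.174], TCP at [0.18, 0.625, 0.222] pointing down, gripper open.
Joint ranges: [-3.13, 3.13], [-1.02, 2.26], [0.13, 2.54], [-0.95, 4.09], [0.21, 2.88], [-2.74, 2.74]. Speed limits (rad/s): [2.57, 2.57, 3.14, 3.14, 3.14, 3.14].

## Interface

Orientations are given as [roll, pitch, yaw] about the fixed x, y, z axes, in that order (R = Rz(yaw) Ry(pitch) Rx(roll)).
In Python, from station import bot gives the robot as it stands.
- The arm moves only by the tool carry_out, never from a script. Its argument "moves" is a list of rows, each a list of 7 numbers: the shift along the tool's x, y, z in mm, then the turn, a rotation vector about the tool's x, y, z in degrees, then the finger opening in mm, from 0 to 94. A call has 1 to 12 rows; each row shifts and turns the pose as measured when the row begins, along the tool's axes as they then stand; what a row does not reach is not made up. A row lasts 1/10 s, in which the tool goes at most 50 mm and 8.59 degrees, less where a joint would pass 70% of its speed; a pose out of reach is approached as far as the arm can. A call with a gripper value outside its range is refused whole. The fingers move at their own pace and stop on an object; "squeeze" is the grip in N (left out, the last holds). Time passes only in rows, so rows that do not move let the fingers close. It gives the time, the measured TCP pose, the force and the opening at its end, in the units of the state.
- bot.read_state(): the state, without advancing time (a new reading comes with each control period).
- bot.get_image(name): name is "scene" or "top" or "wrist"; returns a dict with "color" (384x512x3 uint8, red, green, blue), "fx", "fy", "cx", "cy" (pixels), "dist_coeffs" ([k1, k2, p1, p2, k3] as OpenCV has them; the pictures are not rectified), "origin" and "rotation" of the camera in the world. Camera axes: x right, y up, looking along -z (the intrinsics and any distortion apply to the point x, -y, -z); pixel columns grow to the right and rows downward; lengths in m; the calibration is good to about 2 mm. A picture is of the moment at which its call begins. There is no depth.
- bot.hand_in(): hands the job in, once; it reports no verdict.
Trained networks look in the newest picture that a camera, given by its name, has taken for a name from the list of things; names that differ only in an ending like _2 or _b are one class to them, and where a whole thing is asked for, a point or a joint stands for the part that bears it (a point fixed in the world has none). Each returns a list of dicts, best first, with "confidence" (0 to 1); they miss things now and then, are a little off and sometimes report something else, mostly with a low value. They report only what shows in the picture. A call takes as long as a camera call. They do not tell look-alikes from the thing itself.
- bot.find_in(target, camera): "rect" ([left, top, right, bottom] in pixels, round what is visible of it).
- bot.regions_of(target, camera): "region" (384x512 bool, what is visible of it) and "rect" ([left, top, right, bottom] in pixels, round what is visible of it).
- bot.spot_point(target, camera): "uv" ([column, row] in pixels: a listed point, or the origin of a listed thing).
The state is a dict: "time_s": time; "qpos": joint angles; "dq": joint speeds; "joint_efforts": joint torques, N m; "position": TCP position; "tcp_rot": TCP orientation; "ft_force": force on the tool from outside, world axes, zero at the start; "ft_torque": the same for the moment, N m; "width": finger opening in m.
Only numpy, scipy, OpenCV 4.12 (cv2) and the standard library are available. Lean on these libraries where they do the work, as an engineer would, in place of code of your own. Each camera call takes 0.05 s, during which the arm holds its last target. There are 200 camera calls.

## Working session

There is one attempt and no reset: what is moved stays moved. The work goes in short steps, Python scripts to look and compute and a tool call to move; the robot and the scene stay as the last step left them, time stands still between calls to the robot, and variables do not carry over. Pictures are saved under pics/ and viewed, about 12 in all and at most 16, crops included, and the job is handed in when it is done.

Besides the shell and the picture viewer there is one more tool, called after "Request:" as a command line: name --pt "numbers of a row" for each row, then --argument value for the rest. carry_out: Moves the arm, as the interface text tells. Its arguments: {"type":"object","properties":{"moves":{"type":"array"},"squeeze":{"type":"number"}},"required":["moves"]}

```bash
mkdir -p pics; ls
python3 - <<'E'
from station import bot
import cv2
s=bot.read_state(); print(s['time_s'],s['position'],s['tcp_rot'],s['width'])
ims=[]
for n in("scene","top"):
    d=bot.get_image(n); print(n,d['fx'],d['cx'],d['cy'],d['dist_coeffs'],d['origin'],d['rotation'])
    cv2.imwrite(f'pics/{n}0.png',d['color'][:,:,::-1])
    for t in("fig_red_center","fig_green_center","fig_blue_center","stand_red_top","stand_green_top","stand_blue_top","stand_plain_top","bowl","hammer","burner"):
        print(t,[([round(float(x)) for x in r['uv']],round(r['confidence'],2)) for r in bot.spot_point(t,n)][:4])
E
```

```text
pics
0.0 [0.17986973 0.62402793 0.22137682] [-1.57046561  0.00186138  1.29000665] 0.09399034122389108
scene 361.63562907549425 258.49871187422855 195.48593909386287 [-0.07616507  0.          0.          0.          0.        ] [ 1.14061991 -0.29213858  0.58377217] [ 0.91606889 -0.00936312  1.1590729 ]
fig_red_center [([346, 164], 0.57)]
fig_green_center [([176, 178], 0.95), ([205, 185], 0.76), ([219, 204], 0.68), ([257, 187], 0.66)]
fig_blue_center [([153, 219], 0.71), ([303, 208], 0.67)]
stand_red_top [([156, 239], 0.89), ([206, 298], 0.17)]
stand_green_top [([340, 173], 0.87), ([305, 208], 0.38)]
stand_blue_top [([220, 219], 0.87)]
stand_plain_top [([304, 206], 0.83)]
bowl [([373, 251], 0.85)]
hammer [([205, 298], 0.71), ([152, 222], 0.47)]
burner [([313, 263], 0.6)]
top 366.58265910293443 258.6173724030495 196.35525628352315 [-0.09797303  0.          0.          0.          0.        ] [0.4587873  0.01849692 0.90185011] [ 0.11068258 -0.01889394 -1.56410475]
fig_red_center [([139, 232], 0.73)]
fig_green_center [([335, 290], 0.89), ([257, 238], 0.77), ([308, 218], 0.66)]
fig_blue_center [([373, 216], 0.75), ([247, 139], 0.46)]
stand_red_top [([368, 213], 0.6)]
stand_green_top [([145, 233], 0.65)]
stand_blue_top [([306, 215], 0.7), ([222, 192], 0.55)]
stand_plain_top [([222, 194], 0.66)]
bowl [([201, 126], 0.83)]
hammer [([344, 140], 0.81)]
burner [([246, 142], 0.83)]
```

```bash
python3 -c "
import cv2,numpy as np
a=cv2.imread('pics/scene0.png');b=cv2.imread('pics/top0.png')
cv2.imwrite('pics/s0.png',cv2.resize(a,(800,600)));cv2.imwrite('pics/t0.png',cv2.resize(b,(800,600)))"
```

```text
(no output)
```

View pics/scene0.png

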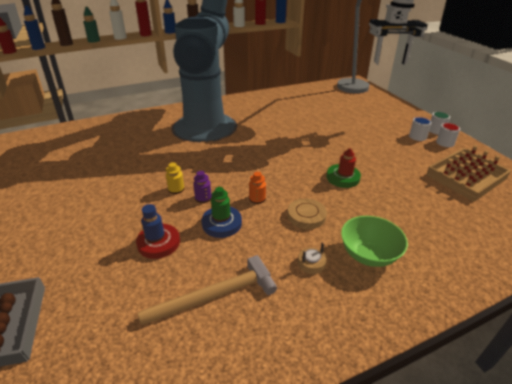

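View pics/t0.png

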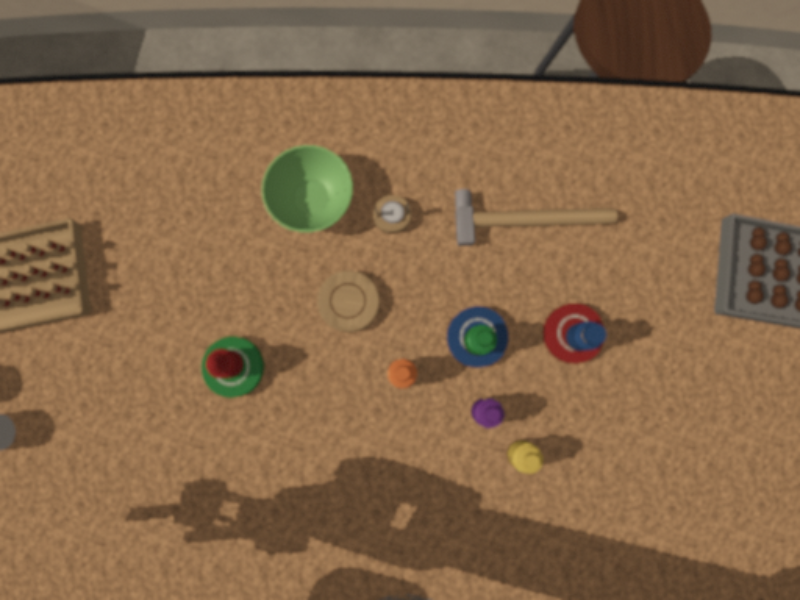

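```bash
cat > h.py <<'E'
import numpy as np, cv2
from scipy.spatial.transform import Rotation as R
from scipy.optimize import least_squares
from station import bot
def cam(d):
    K=np.array([[d['fx'],0,d['cx']],[0,d['fy'],d['cy']],[0,0,1]])
    return K,np.array(d['dist_coeffs'],float),np.array(d['origin']),R.from_euler('xyz',d['rotation']).as_matrix()@np.diag([1,-1,-1])
def ray(c,uv):
    K,D,o,M=c
    p=cv2.undistortPoints(np.array(uv,float).reshape(-1,1,2),K,D).reshape(-1,2)
    return np.c_[p,np.ones(len(p))]@M.T
def onplane(c,uv,z):
    r=ray(c,uv); return c[2]+r*((z-c[2][2])/r[:,2])[:,None]
def proj(c,P):
    K,D,o,M=c
    return cv2.projectPoints((np.atleast_2d(P)-o)@M,np.zeros(3),np.zeros(3),K,D)[0].reshape(-1,2)
def tri(cs,uvs):
    A=np.zeros((3,3));b=np.zeros(3)
    for c,u in zip(cs,uvs):
        r=ray(c,u)[0];r/=np.linalg.norm(r);Q=np.eye(3)-np.outer(r,r);A+=Q;b+=Q@c[2]
    return np.linalg.solve(A,b)
def circ(c,mask,z,r):
    """centre of a disc of known radius on plane z from its visible region, robust to occlusion"""
    cs,_=cv2.findContours(mask.astype(np.uint8),cv2.RETR_EXTERNAL,cv2.CHAIN_APPROX_NONE)
    k=max(cs,key=cv2.contourArea); h=k.reshape(-1,2)
    p=onplane(c,h,z)[:,:2]
    s=least_squares(lambda x:np.hypot(*(p-x).T)-r,p.mean(0),loss='soft_l1',f_scale=.002)
    return s.x,np.median(abs(s.fun))
E
python3 - <<'E'
from h import *
cs={};sp={}
F=["fig_red_center","fig_green_center","fig_blue_center"];S=["stand_red_top","stand_green_top","stand_blue_top","stand_plain_top"]
for n in("scene","top"):
    cs[n]=cam(bot.get_image(n))
    for t in F+S:
        sp[n,t]=[r['uv'] for r in bot.spot_point(t,n)]
    for t in S:
        r=bot.regions_of(t,n)
        if r: print(n,t,r[0]['rect'],*circ(cs[n],r[0]['region'],.02,.048))
for t in F+S:
    best=[]
    for a in sp['scene',t]:
        for b in sp['top',t]:
            P=tri([cs['scene'],cs['top']],[a,b]); e=max(np.linalg.norm(proj(cs['scene'],P)-a),np.linalg.norm(proj(cs['top'],P)-b)); best.append((round(float(e),1),P.round(4).tolist()))
    print(t,sorted(best)[:4])
w=bot.get_image('wrist');print(w['origin'],w['rotation'],w['fx'])
cv2.imwrite('pics/w0.png',w['color'][:,:,::-1])
E
```

```text
scene stand_red_top [134.2, 225.3, 178.6, 258.3] [ 0.53563263 -0.2634261 ] 0.003530138111233934
scene stand_green_top [325.1, 165.9, 358.5, 188.5] [0.47839063 0.25723972] 0.00463224458043765
scene stand_blue_top [197.5, 206.9, 242.2, 241.2] [ 0.53082872 -0.11498854] 0.002868599876302648
scene stand_plain_top [286.0, 194.6, 326.6, 227.6] [0.57705108 0.08668286] 0.004626398262346509
top stand_red_top [350.1, 194.6, 387.3, 232.2] [ 0.5187159  -0.26239353] 0.0016048271274511014
top stand_green_top [132.3, 212.7, 168.8, 254.4] [0.46258241 0.26610561] 0.0014573339911796157
top stand_blue_top [287.2, 195.2, 325.9, 236.4] [ 0.5121541  -0.11121496] 0.0009944214477692129
top stand_plain_top [201.1, 172.3, 245.1, 211.1] [0.56568765 0.09022189] 0.0007663824764779746
fig_red_center [(1.4, [0.4674, 0.2764, 0.0497])]
fig_green_center [(1.0, [0.4484, 0.0089, 0.032]), (1.3, [0.3312, -0.1756, 0.0385]), (1.9, [0.509, -0.1089, 0.0588]), (2.1, [0.3901, -0.12, 0.0335])]
fig_blue_center [(0.5, [0.514, -0.2633, 0.0584]), (84.9, [0.5587, -0.0898, 0.1131])]
stand_red_top [(0.1, [0.5217, -0.2636, 0.0217]), (7.7, [0.4874, 0.3999, -0.3401]), (123.0, [0.6775, -0.0834, 0.1882]), (128.0, [0.5187, -0.0229, 0.1357])]
stand_green_top [(0.5, [0.4683, 0.2774, 0.0039])]
stand_blue_top [(0.9, [0.5065, -0.1162, 0.0097]), (89.6, [0.6433, 0.0051, 0.0789])]
stand_plain_top [(0.9, [0.5655, 0.0912, 0.0238])]
[0.11647545 0.64321316 0.38500419] [-2.34444140e-01 -1.09971045e-03  1.29000124e+00] 346.03324419232416
```

View pics/w0.png

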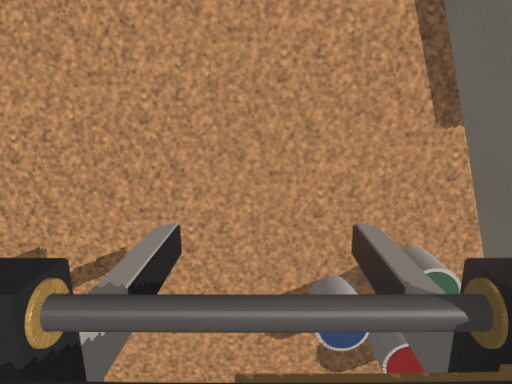

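Request:
carry_out --pt "0 0 0 0 -8.1 0 94" --pt "0 0 0 0 -8.1 0 94" --pt "-35.4 0 -34.7 0 0 0 94" --pt "-35.4 0 -34.7 0 0 0 94" --pt "-35.4 0 -34.7 0 0 0 94" --pt "-35.4 0 -34.7 0 0 0 94" --pt "-35.4 0 -34.7 0 0 0 94" --pt "-35.4 0 -34.7 0 0 0 94" --pt "-35.4 0 -34.7 0 0 0 94" --pt "-35.4 0 -34.7 0 0 0 94" --pt "-35.4 0 -34.7 0 0 0 94" --pt "-35.4 0 -34.7 0 0 0 94" --squeeze 15

```text
time_s: 3.55
position: [0.5351, 0.2749, 0.2239]
tcp_rot: [-1.575, -0.004, 1.597]
ft_force: [0.0, 0.3, 0.3]
width: 0.0941
```

```bash
cat > m.py <<'E'
from h import *
import sys
def look(name,*ts):
    d=bot.get_image('wrist'); c=cam(d); cv2.imwrite(f'pics/{name}.png',d['color'][:,:,::-1])
    s=bot.read_state(); print(s['time_s'],np.round(s['position'],4),np.round(s['tcp_rot'],4))
    for t in ts:
        z=.02 if 'stand' in t else .06
        for r in bot.spot_point(t,'wrist')[:2]: print(t,'spot',np.round(r['uv'],1),round(r['confidence'],2),onplane(c,r['uv'],z)[0].round(4))
        if z==.02:
            for r in bot.regions_of(t,'wrist')[:1]: print('  circ',np.round(r['rect']),*circ(c,r['region'],.02,.048))
if __name__=='__main__': look(*sys.argv[1:])
E
python3 m.py w1 fig_red_center stand_green_top
```

```text
3.6 [0.5398 0.2698 0.224 ] [-1.5779e+00 -1.2000e-03  1.5909e+00]
fig_red_center spot [263.3 110.7] 0.84 [0.4673 0.2717 0.06  ]
  circ [218.  62. 310. 154.] [0.46376096 0.27062101] 0.0010658767670470581
```

View pics/w1.png

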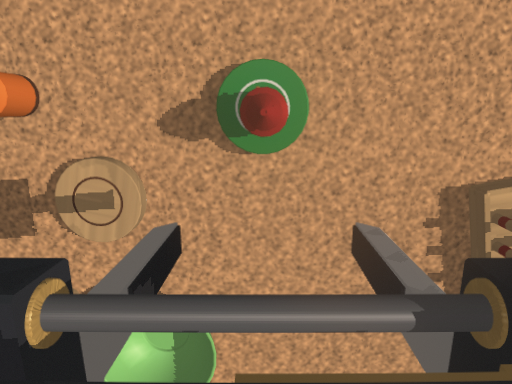

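Request:
carry_out --pt "0 10 20 0.4 1.1 0 94" --pt "0 10 17 0 0 0 94" --pt "0 0 0 0 0 0 94"

```text
time_s: 4.05
position: [0.4939, 0.2782, 0.203]
tcp_rot: [-1.566, -0.005, 1.578]
ft_force: [0.2, 0.0, 0.2]
width: 0.0941
```

```bash
python3 m.py w2 fig_red_center stand_green_top stand_plain_top
python3 - <<'E'
from h import *
c=cam(bot.get_image('wrist'));cs=[c];print(c[2].round(4).tolist())
for t,u0 in(('fig_red_center',(263.3,110.7)),):
    pass
E
```

```text
4.1 [0.4952 0.2784 0.204 ] [-1.5681 -0.0055  1.5783]
fig_red_center spot [257.5 160.4] 0.81 [0.4678 0.2716 0.06  ]
  circ [212. 106. 305. 201.] [0.46360335 0.27097032] 0.0011607218953832085
stand_plain_top spot [ 90.6 249. ] 0.62 [0.5689 0.0926 0.02  ]
[0.4314, 0.2763, 0.3678]
```

Request:
carry_out --pt "-6.8 0 27.7 -0.2 0.4 0.3 80" --pt "0 30 0 0 0 0 80" --pt "0 30 0 0 0 0 80" --pt "0 30 0 0 0 0 80" --pt "0 0 0 0 0 0 80" --pt "0 0 0 0 0 0 80"

```text
time_s: 5.0
position: [0.4744, 0.271, 0.1171]
tcp_rot: [-1.582, -0.003, 1.567]
ft_force: [-0.2, -0.9, -0.5]
width: 0.0801
```

```bash
python3 m.py w3 fig_red_center stand_green_top
```

```text
5.05 [0.4742 0.271  0.1171] [-1.582  -0.0032  1.5669]
fig_red_center spot [265.2 204.7] 0.77 [0.4673 0.271  0.06  ]
  circ [204. 126. 327. 244.] [0.46267067 0.27041015] 0.0011425250941504636
```

View pics/w3.png

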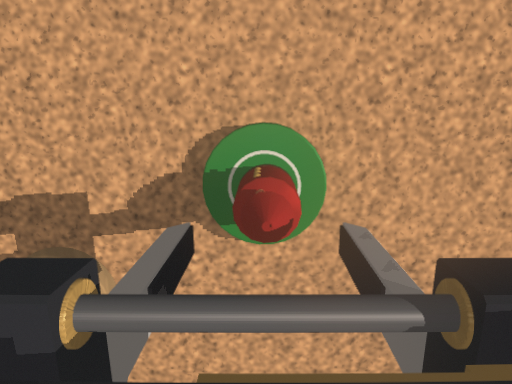

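Request:
carry_out --pt "0 30 7 0.6 0 0.2 80" --pt "0 25 0 0 0 0 80" --pt "0 8 0 0 0 0 80" --pt "0 0 0 0 0 0 80"

```text
time_s: 5.6
position: [0.4731, 0.2731, 0.0596]
tcp_rot: [-1.585, -0.004, 1.567]
ft_force: [-0.5, -0.5, 0.3]
width: 0.0799
```

Request:
carry_out --pt "-2 3 6 0.8 0 0.2 80" --pt "0 1 0 0 0 0 80" --pt "0 0 0 0 0 0 80"

```text
time_s: 5.9
position: [0.4689, 0.2718, 0.0587]
tcp_rot: [-1.575, -0.002, 1.567]
ft_force: [0.4, -0.0, -0.5]
width: 0.0801
```

Request:
carry_out --pt "0 5 2 0.3 0 0.1 80" --pt "0 1 0 0 0 0 80" --pt "0 0 0 0 0 0 40" --pt "0 0 0 0 0 0 40" --pt "0 0 0 0 0 0 40" --pt "0 0 0 0 0 0 40" --pt "0 0 0 0 0 0 40" --pt "0 0 0 0 0 0 40" --squeeze 15

```text
time_s: 6.7
position: [0.4678, 0.2721, 0.0537]
tcp_rot: [-1.572, -0.001, 1.567]
ft_force: [-0.0, -0.1, -0.6]
width: 0.0436
```

Request:
carry_out --pt "0 -15 0 0 0 0 40" --pt "0 -35 0 0 0 0 40" --pt "0 -30 0 0 0 0 40" --pt "-30 0 -17 0 0 0 40" --pt "-30 0 -17 0 0 0 40" --pt "-30 0 -17 0 0 0 40" --pt "-30 0 -17 0 0 0 40" --pt "-30 0 -17 0 0 0 40" --pt "0 0 0 0 0 0 40"

```text
time_s: 7.6
position: [0.5563, 0.1174, 0.1463]
tcp_rot: [-1.579, -0.001, 1.572]
ft_force: [-0.2, 0.4, -0.0]
width: 0.0439
```

```bash
python3 m.py w4 fig_red_center stand_green_top stand_plain_top;python3 - <<'E'
from h import *
c=cam(bot.get_image('top'))
for t in("stand_plain_top","stand_green_top"):
    for r in bot.spot_point(t,'top')[:1]: print(t,onplane(c,r['uv'],.02))
    for r in bot.regions_of(t,'top')[:1]: print(circ(c,r['region'],.02,.048))
E
```

```text
7.65 [0.5554 0.1189 0.1462] [-1.5786e+00 -1.4000e-03  1.5725e+00]
fig_red_center spot [263.  255.8] 0.59 [0.598  0.1155 0.06  ]
stand_green_top spot [458.2  81.6] 0.85 [0.4658 0.2718 0.02  ]
  circ [392.  18. 511. 142.] [0.46452984 0.26701742] 0.0010302451384898714
stand_plain_top spot [236.9 204.5] 0.68 [0.5679 0.0927 0.02  ]
stand_plain_top spot [456.6  81.3] 0.47 [0.4655 0.2705 0.02  ]
  circ [186. 148. 289. 235.] [0.56595718 0.09232809] 0.0013903061566345049
stand_plain_top [[0.56287667 0.08827964 0.02      ]]
```

View pics/w4.png

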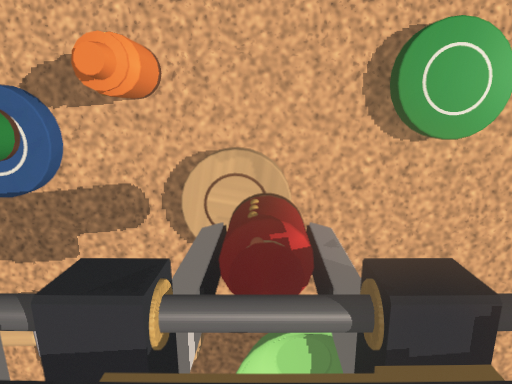

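Request:
carry_out --pt "-26 0 -12 0.5 0 0 40" --pt "0 30 0 0 0 0 40" --pt "0 30 0 0 0 0 40" --pt "0 15 0 0 0 0 40" --pt "0 0 0 0 0 0 40"

```text
time_s: 8.65
position: [0.5677, 0.0955, 0.0693]
tcp_rot: [-1.572, -0.001, 1.579]
ft_force: [-0.5, 0.4, -0.6]
width: 0.0435
```

Request:
carry_out --pt "-3 8 1 0 0.3 0 40" --pt "0 4 0 0 0 0 40" --pt "0 2 0 0 0 0 40" --pt "0 0 0 0 0 0 40"

```text
time_s: 9.05
position: [0.5685, 0.0927, 0.0572]
tcp_rot: [-1.576, -0.001, 1.574]
ft_force: [-0.4, -0.7, -0.2]
width: 0.0438
```

Request:
carry_out --pt "0 2 1 0.3 0 0 40" --pt "0 1.5 0 0 0 0 40" --pt "0 1 0 0 0 0 40" --pt "0 0 0 0 0 0 40"

```text
time_s: 9.45
position: [0.5687, 0.0928, 0.0541]
tcp_rot: [-1.573, -0.001, 1.574]
ft_force: [0.4, -0.7, -1.1]
width: 0.0436
```

Request:
carry_out --pt "0 1 0 0 0 0 40" --pt "0 0 0 0 0 0 40"

```text
time_s: 9.65
position: [0.5692, 0.0928, 0.0539]
tcp_rot: [-1.574, -0.001, 1.574]
ft_force: [-0.5, -0.0, -0.7]
width: 0.0432
```

Request:
carry_out --pt "0 0 0 0 0 0 50" --pt "0 0 0 0 0 0 60" --pt "0 0 0 0 0 0 80" --pt "0 0 0 0 0 0 80" --pt "0 -20 0 0 0 0 80" --pt "0 -40 0 0 0 0 80" --pt "0 -40 0 0 0 0 80" --pt "0 -40 0 0 0 0 80" --pt "-40 0 0 0 0 0 80" --pt "-40 0 0 0 0 0 80" --pt "-40 0 0 0 0 0 80" --pt "-40 0 0 0 0 0 80"

```text
time_s: 10.85
position: [0.5695, -0.0681, 0.2001]
tcp_rot: [-1.576, -0.0, 1.584]
ft_force: [0.9, 0.5, 0.2]
width: 0.0803
```

```bash
python3 m.py w5 fig_red_center fig_green_center stand_blue_top stand_plain_top fig_blue_center stand_red_top
```

```text
10.9 [ 0.5698 -0.0735  0.2003] [-1.5762  0.0034  1.5791]
fig_red_center spot [441.3 190.5] 0.76 [0.5694 0.0904 0.06  ]
fig_green_center spot [355.2  59.6] 0.95 [0.4598 0.0044 0.06  ]
fig_green_center spot [219.3 115.3] 0.93 [ 0.5062 -0.1084  0.06  ]
  circ [174.  70. 273. 170.] [ 0.51392128 -0.10972736] 0.000999967165374302
  circ [375. 136. 470. 227.] [0.56686197 0.0881681 ] 0.0016865045016559305
fig_blue_center spot [ 36.1 122.9] 0.67 [ 0.514  -0.2672  0.06  ]
stand_red_top spot [ 70.3 126.7] 0.87 [ 0.5189 -0.2598  0.02  ]
  circ [ 29.  74. 123. 175.] [ 0.52069832 -0.25802239] 0.0017387306644693346
```

View pics/w5.png

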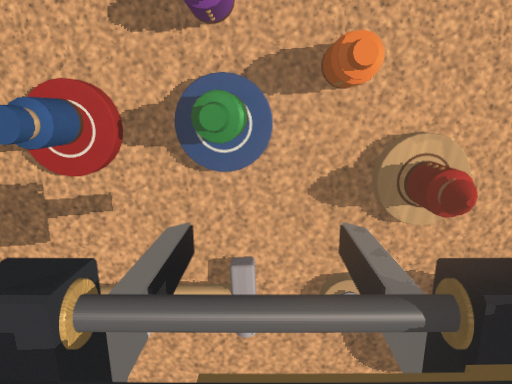

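Request:
carry_out --pt "-18 0 32 0.2 0.4 -0.2 80" --pt "-17 0 31 0 0 0 80" --pt "0 20 0 0 0 0 80" --pt "0 30 0 0 0 0 80" --pt "0 20 0 0 0 0 80" --pt "0 0 0 0 0 0 80" --pt "0 0 0 0 0 0 80"

```text
time_s: 12.05
position: [0.5066, -0.0984, 0.1293]
tcp_rot: [-1.575, -0.002, 1.585]
ft_force: [0.6, 0.7, 0.3]
width: 0.0801
```

```bash
python3 m.py w6 fig_green_center stand_blue_top
```

```text
12.1 [ 0.5066 -0.0983  0.1294] [-1.5753 -0.0022  1.5855]
fig_green_center spot [230.8  48.7] 0.63 [ 0.4015 -0.1215  0.06  ]
fig_green_center spot [412.3 137.4] 0.55 [ 0.4547 -0.0013  0.06  ]
  circ [189. 143. 310. 258.] [ 0.51279439 -0.10994353] 0.0005233469857763504
```

```bash
cat >> h.py <<'E'
def hat(c,bgr,lo,hi,box,z):
    h=cv2.inRange(cv2.cvtColor(bgr,cv2.COLOR_BGR2HSV),(lo,90,30),(hi,255,255)); m=np.zeros_like(h)
    l,t,r,b=box; m[t:b,l:r]=h[t:b,l:r]; y,x=np.nonzero(m)
    return [x.min(),y.min(),x.max(),y.max()],onplane(c,(x.mean(),y.mean()),z)[0].round(4)
E
python3 - <<'E'
from h import *
d=bot.get_image('wrist');c=cam(d);b=cv2.imread('pics/w6.png')
for z in(.08,.09,.1): print(z,hat(c,b,40,85,(150,130,340,290),z))
E
```

```text
0.08 ([np.int64(218), np.int64(173), np.int64(282), np.int64(251)], array([ 0.5029, -0.1085,  0.08  ]))
0.09 ([np.int64(218), np.int64(173), np.int64(282), np.int64(251)], array([ 0.5   , -0.1081,  0.09  ]))
0.1 ([np.int64(218), np.int64(173), np.int64(282), np.int64(251)], array([ 0.497 , -0.1077,  0.1   ]))
```

Request:
carry_out --pt "-11 5 0 0.3 0.8 0.1 80" --pt "0 30 0 0 0 0 80" --pt "0 25 0 0 0 0 80" --pt "0 5 0 0 0 0 80" --pt "0 0 0 0 0 0 80"

```text
time_s: 12.8
position: [0.5106, -0.1142, 0.0664]
tcp_rot: [-1.578, 0.005, 1.568]
ft_force: [-1.0, 0.2, 0.9]
width: 0.0801
```

Request:
carry_out --pt "5 7 3.5 0.4 0 -0.3 80" --pt "0 5 0 0 0 0 80" --pt "0 0 0 0 0 0 80"

```text
time_s: 13.1
position: [0.5085, -0.11, 0.0559]
tcp_rot: [-1.574, 0.001, 1.567]
ft_force: [-0.0, 0.1, -0.4]
width: 0.08
```

Request:
carry_out --pt "1 2 1 0.2 0 0 80" --pt "0 0 0 0 0 0 40" --pt "0 0 0 0 0 0 40" --pt "0 0 0 0 0 0 40" --pt "0 0 0 0 0 0 40" --pt "0 0 0 0 0 0 40" --pt "0 0 0 0 0 0 40"

```text
time_s: 13.8
position: [0.5087, -0.1092, 0.0555]
tcp_rot: [-1.573, 0.002, 1.568]
ft_force: [0.2, 0.3, -0.1]
width: 0.0432
```

Request:
carry_out --pt "0 -15 0 0 0 0 40" --pt "0 -45 0 0 0 0 40" --pt "0 -50 0 0 0 0 40" --pt "20 0 2 0 0 0 40" --pt "40 0 4.5 0 0 0 40" --pt "40 0 4.5 0 0 0 40" --pt "40 0 4.5 0 0 0 40" --pt "40 0 4.5 0 0 0 40" --pt "40 0 4.5 0 0 0 40" --pt "40 0 4.5 0 0 0 40" --pt "40 0 4.5 0 0 0 40" --pt "0 0 0 0 0 0 40"

```text
time_s: 15.0
position: [0.4741, 0.2014, 0.1692]
tcp_rot: [-1.574, 0.001, 1.563]
ft_force: [-0.2, -0.9, -0.2]
width: 0.0433
```

```bash
python3 m.py w7 fig_green_center stand_green_top
```

```text
15.05 [0.4744 0.1998 0.1692] [-1.5736  0.0016  1.5613]
fig_green_center spot [266.6 248.9] 0.97 [0.519  0.2018 0.06  ]
fig_green_center spot [ 38.4 171.9] 0.84 [0.4519 0.0192 0.06  ]
stand_green_top spot [341.1 177.7] 0.63 [0.4663 0.2705 0.02  ]
  circ [289. 125. 395. 227.] [0.46283227 0.26945847] 0.0009868457349288332
```

View pics/w7.png

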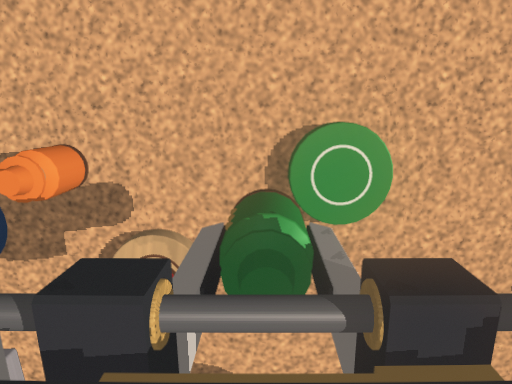

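Request:
carry_out --pt "36 0 5 0 0 0 40" --pt "35 0 5 0 0 0 40" --pt "0 0 0 0 -0.4 0 40" --pt "0 25 0 0 0 0 40" --pt "0 35 0 0 0 0 40" --pt "0 25 0 0 0 0 40" --pt "0 8 0 0 0 0 40" --pt "0 0 0 0 0 0 40"

```text
time_s: 16.0
position: [0.473, 0.2591, 0.0753]
tcp_rot: [-1.579, 0.003, 1.546]
ft_force: [0.3, -0.2, 0.3]
width: 0.0436
```

Request:
carry_out --pt "11.5 5 8 0.4 -1.2 -0.2 40" --pt "0 4 0 0 0 0 40" --pt "0 0 0 0 0 0 40"

```text
time_s: 16.3
position: [0.4671, 0.2712, 0.0685]
tcp_rot: [-1.576, -0.002, 1.567]
ft_force: [0.4, 0.7, -1.0]
width: 0.0434
```

Request:
carry_out --pt "-0.7 6 2 0.3 0 0.1 40" --pt "0 4 0.5 0 0 0 40" --pt "0 2 0 0 0 0 40" --pt "0 0 0 0 0 0 40"

```text
time_s: 16.7
position: [0.4655, 0.2711, 0.0573]
tcp_rot: [-1.573, -0.001, 1.568]
ft_force: [0.0, -0.1, -0.2]
width: 0.0436
```

Request:
carry_out --pt "0 1.5 0 0.1 0 0 40" --pt "0 1 0 0 0 0 40" --pt "0 0 0 0 0 0 40"

```text
time_s: 17.0
position: [0.466, 0.2713, 0.0557]
tcp_rot: [-1.571, -0.001, 1.568]
ft_force: [-0.0, -0.2, -0.9]
width: 0.0438
```

Request:
carry_out --pt "0 0.5 0 0 0 0 40" --pt "0 0 0 0 0 0 50" --pt "0 0 0 0 0 0 60" --pt "0 0 0 0 0 0 80" --pt "0 0 0 0 0 0 80" --pt "0 -20 0 0 0 0 80" --pt "0 -40 0 0 0 0 80" --pt "0 -40 0 0 0 0 80" --pt "0 -40 -20 0 0 0 80" --pt "0 0 -20 0 0 0 80" --pt "0 0 0 0 0 0 80"

```text
time_s: 18.1
position: [0.5056, 0.2706, 0.199]
tcp_rot: [-1.569, -0.0, 1.568]
ft_force: [-0.2, -0.1, -0.4]
width: 0.0801
```

```bash
python3 m.py w8 fig_green_center stand_green_top
```

```text
18.15 [0.5051 0.2709 0.1993] [-1.5691e+00 -4.0000e-04  1.5685e+00]
fig_green_center spot [268.1 140.9] 0.8 [0.4623 0.2729 0.06  ]
fig_green_center spot [174.2 363. ] 0.36 [0.686  0.1768 0.06  ]
  circ [217.  91. 316. 188.] [0.46362019 0.27086946] 0.0009161502639744058
```

View pics/w8.png

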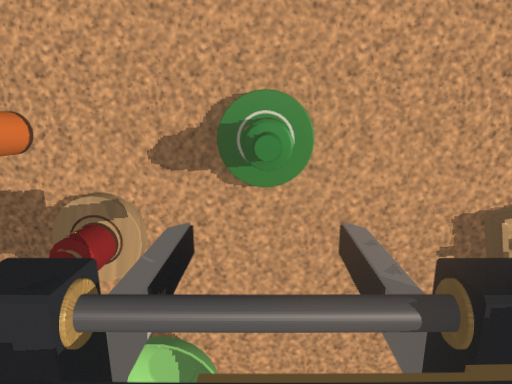

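Request:
carry_out --pt "-42 0 -4.6 0 0 0 80" --pt "-42 0 -4.6 0 0 0 80" --pt "-42 0 -4.6 0 0 0 80" --pt "-42 0 -4.6 0 0 0 80" --pt "-42 0 -4.6 0 0 0 80" --pt "-42 0 -4.6 0 0 0 80" --pt "-42 0 -4.6 0 0 0 80" --pt "-42 0 -4.6 0 0 0 80" --pt "-42 0 -4.6 0 0 0 80" --pt "-42 0 -4.6 0 0 0 80" --pt "-42 0 -4.6 0 0 0 80" --pt "0 0 0 0 0 0 80"

```text
time_s: 19.5
position: [0.5415, -0.2013, 0.1813]
tcp_rot: [-1.54, -0.005, 1.579]
ft_force: [-0.4, 0.4, 0.8]
width: 0.08
```

```bash
python3 m.py w9 fig_blue_center stand_blue_top stand_red_top
```

```text
19.55 [ 0.5411 -0.1991  0.1808] [-1.5387 -0.0071  1.5807]
fig_blue_center spot [184.  166.3] 0.87 [ 0.5148 -0.2685  0.06  ]
  circ [310. 110. 413. 213.] [ 0.51359709 -0.11148436] 0.0005544867272826992
stand_red_top spot [200.4 167.6] 0.9 [ 0.5208 -0.2622  0.02  ]
  circ [148. 114. 249. 216.] [ 0.52040182 -0.26211494] 0.0020918944891930094
```

View pics/w9.png

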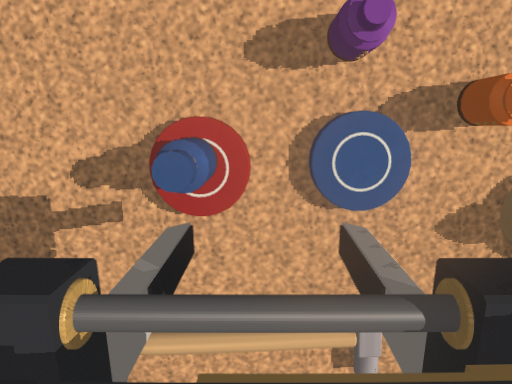

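Request:
carry_out --pt "-34 0 13 -1.7 0.4 0.4 80" --pt "-34 0 13 0 0 0 80" --pt "0 0 0 0 0 0 80" --pt "0 25 0 0 0 0 80" --pt "0 25 0 0 0 0 80" --pt "0 0 0 0 0 0 80"

```text
time_s: 20.4
position: [0.5189, -0.2587, 0.1331]
tcp_rot: [-1.575, 0.003, 1.59]
ft_force: [-0.2, 0.2, -0.7]
width: 0.0802
```

```bash
python3 m.py w10 fig_blue_center stand_red_top stand_blue_top
```

```text
20.45 [ 0.5199 -0.2594  0.135 ] [-1.5772  0.0044  1.5901]
fig_blue_center spot [253.2 204.9] 0.88 [ 0.5161 -0.2678  0.06  ]
  circ [202. 134. 320. 250.] [ 0.51948962 -0.26323283] 0.0010484812126893214
stand_blue_top spot [442.5 192.7] 0.78 [ 0.5136 -0.1138  0.02  ]
  circ [379. 132. 508. 248.] [ 0.51293991 -0.11317099] 0.0014227099917905814
```

Request:
carry_out --pt "-8 5 5 0.3 1 -0.2 80" --pt "0 0 0 0 0 0 80" --pt "0 30 0 0 0 0 80" --pt "0 28 0 0 0 0 80" --pt "0 5 0 0 0 0 80" --pt "0 0 0 0 0 0 80"

```text
time_s: 21.3
position: [0.5187, -0.2738, 0.0722]
tcp_rot: [-1.582, 0.009, 1.568]
ft_force: [0.2, -0.0, 0.3]
width: 0.0798
```

Request:
carry_out --pt "6 8 4 0.7 0 -0.6 80" --pt "0 6 0 0 0 0 80" --pt "0 2 0 0 0 0 80" --pt "0 0 0 0 0 0 80"

```text
time_s: 21.7
position: [0.5161, -0.2686, 0.0583]
tcp_rot: [-1.573, 0.001, 1.568]
ft_force: [-0.9, 0.5, 0.0]
width: 0.08
```

Request:
carry_out --pt "1 3 1 0.1 0 0 80" --pt "0 1 0 0 0 0 80" --pt "0 0 0 0 0 0 40" --pt "0 0 0 0 0 0 40" --pt "0 0 0 0 0 0 40" --pt "0 0 0 0 0 0 40" --pt "0 0 0 0 0 0 40" --pt "0 0 0 0 0 0 40"

```text
time_s: 22.5
position: [0.5158, -0.2682, 0.0553]
tcp_rot: [-1.573, 0.003, 1.568]
ft_force: [0.1, -0.2, -0.3]
width: 0.0434
```

Request:
carry_out --pt "0 -15 0 0 0 0 40" --pt "0 -30 0 0 0 0 40" --pt "0 -20 0 0 0 0 40" --pt "0 0 0 0 0 0 40" --pt "25 0 0 0 0 0 40" --pt "35 0 0 0 0 0 40" --pt "35 0 1 0 0 0 40" --pt "35 0 1 0 0 0 40" --pt "25 0 0 0 0 0 40" --pt "0 0 0 0 0 0 40"

```text
time_s: 23.5
position: [0.5127, -0.1084, 0.123]
tcp_rot: [-1.572, 0.002, 1.565]
ft_force: [-0.8, 0.2, -0.9]
width: 0.0437
```

```bash
python3 m.py w11 stand_red_top stand_blue_top
```

```text
23.55 [ 0.5129 -0.1097  0.1231] [-1.5723  0.003   1.5641]
stand_red_top spot [ 74.7 210.5] 0.73 [ 0.5213 -0.2621  0.02  ]
  circ [ 15. 147. 139. 263.] [ 0.51864613 -0.26023617] 0.0017309433005314977
stand_blue_top spot [256.9 200.2] 0.88 [ 0.5136 -0.1155  0.02  ]
  circ [203. 137. 326. 225.] [ 0.51338779 -0.10977577] 0.000876103657817269
```

Request:
carry_out --pt "-1 25 -1 0 -0.3 -0.1 40" --pt "0 25 0 0 0 0 40" --pt "0 8 0 0 0 0 40" --pt "0 0 0 0 0 0 40"

```text
time_s: 24.15
position: [0.5166, -0.1184, 0.0657]
tcp_rot: [-1.577, 0.004, 1.56]
ft_force: [-0.4, 0.2, -1.2]
width: 0.0436
```

Request:
carry_out --pt "6.5 3 2.5 0.3 -0.5 -0.2 40" --pt "0 3 0 0 0 0 40" --pt "0 2 0 0 0 0 40" --pt "0 0 0 0 0 0 40"

```text
time_s: 24.55
position: [0.5157, -0.1128, 0.0599]
tcp_rot: [-1.576, 0.002, 1.568]
ft_force: [-0.5, -0.1, -0.6]
width: 0.0437
```

Request:
carry_out --pt "1 2 2.5 0.3 0 -0.1 40" --pt "0 1.5 0 0 0 0 40" --pt "0 1 0 0 0 0 40" --pt "0 0.5 0 0 0 0 40" --pt "0 0 0 0 0 0 40"

```text
time_s: 25.05
position: [0.5137, -0.1119, 0.0555]
tcp_rot: [-1.572, 0.001, 1.569]
ft_force: [0.1, -1.0, -0.2]
width: 0.0436
```

Position good, at contact height; release, rise, and look.

Request:
carry_out --pt "0 0.5 0 0 0 0 40" --pt "0 0 0 0 0 0 50" --pt "0 0 0 0 0 0 60" --pt "0 0 0 0 0 0 80" --pt "0 0 0 0 0 0 80" --pt "0 -20 0 0 0 0 80" --pt "0 -40 0 0 0 0 80" --pt "0 -40 0 0 0 0 80" --pt "0 -40 0 0 0 0 80" --pt "25 0 -45 0 0 0 80" --pt "40 0 -25 0 0 0 80" --pt "40 0 -25 0 0 0 80"

```text
time_s: 26.25
position: [0.6102, -0.0091, 0.2043]
tcp_rot: [-1.578, 0.003, 1.559]
ft_force: [1.0, -1.4, -0.2]
width: 0.0799
```

```bash
python3 m.py w12 fig_blue_center stand_blue_top fig_red_center stand_red_top
```

```text
26.3 [ 0.6124 -0.0036  0.2041] [-1.5797e+00 -7.0000e-04  1.5638e+00]
fig_blue_center spot [145.6  76.9] 0.69 [ 0.5136 -0.1098  0.06  ]
  circ [111.  28. 213. 134.] [ 0.51500176 -0.10818063] 0.0009772195148338228
fig_red_center spot [379.1 139.5] 0.97 [0.5684 0.0908 0.06  ]
  circ [  1.  38.  65. 143.] [ 0.52262113 -0.25184383] 0.002512916081115861
```

View pics/w12.png

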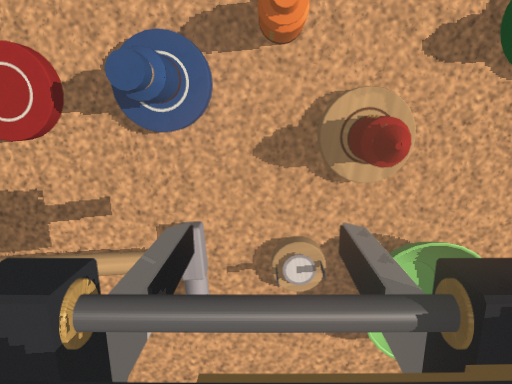

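Request:
carry_out --pt "32 0 15 0.4 0 0 80" --pt "32 0 15 0 0 0 80" --pt "31 0 13 0 0 0 80" --pt "0 0 0 0 0 0 80" --pt "0 30 0 0 0 0 80" --pt "0 30 0 0 0 0 80" --pt "0 0 0 0 0 0 80"

```text
time_s: 27.3
position: [0.5637, 0.078, 0.1417]
tcp_rot: [-1.57, 0.004, 1.545]
ft_force: [-0.4, 0.1, 0.0]
width: 0.08
```

```bash
python3 m.py w13 fig_red_center
```

```text
27.35 [0.5651 0.0779 0.144 ] [-1.5732  0.0038  1.5448]
fig_red_center spot [285.2 214. ] 0.57 [0.5698 0.0919 0.06  ]
```

Request:
carry_out --pt "14 0 -4 0.1 -1.4 -0.2 80" --pt "0 0 0 0 0 0 80" --pt "0 30 0 0 0 0 80" --pt "0 30 0 0 0 0 80" --pt "0 12 0 0 0 0 80" --pt "0 0 0 0 0 0 80"

```text
time_s: 28.0
position: [0.5798, 0.0923, 0.0821]
tcp_rot: [-1.592, 0.001, 1.572]
ft_force: [-0.1, -0.5, 0.5]
width: 0.08
```

Request:
carry_out --pt "0 5 10 1.2 0 0 80" --pt "0 15 0 0 0 0 80" --pt "0 5 0 0 0 0 80" --pt "0 0 0 0 0 0 80"

```text
time_s: 28.4
position: [0.5716, 0.0924, 0.059]
tcp_rot: [-1.575, 0.001, 1.572]
ft_force: [0.5, -0.7, 0.4]
width: 0.0802
```

Request:
carry_out --pt "0 3 2 0.2 0 0 80" --pt "0 1.5 0 0 0 0 80" --pt "0 0 0 0 0 0 40" --pt "0 0 0 0 0 0 40" --pt "0 0 0 0 0 0 40" --pt "0 0 0 0 0 0 40" --pt "0 0 0 0 0 0 40" --pt "0 0 0 0 0 0 40"

```text
time_s: 29.2
position: [0.5706, 0.0923, 0.0555]
tcp_rot: [-1.574, 0.001, 1.572]
ft_force: [0.2, -0.2, -0.7]
width: 0.0439
```

Request:
carry_out --pt "0 -15 0 0 0 0 40" --pt "0 -45 0 0 0 0 40" --pt "0 -55 0 0 0 0 40" --pt "0 -10 0 0 0 0 40" --pt "-20 0 3 0 0 0 40" --pt "-40 0 5.5 0 0 0 40" --pt "-40 0 5.5 0 0 0 40" --pt "-40 0 5.5 0 0 0 40" --pt "-40 0 5.5 0 0 0 40" --pt "-40 0 5.5 0 0 0 40" --pt "-40 0 5.5 0 0 0 40" --pt "-40 0 5.5 0 0 0 40"

```text
time_s: 30.4
position: [0.5273, -0.213, 0.1888]
tcp_rot: [-1.576, 0.001, 1.582]
ft_force: [0.7, -0.2, -1.1]
width: 0.0438
```

```bash
python3 m.py w14 stand_red_top fig_red_center fig_blue_center stand_blue_top
```

```text
30.45 [ 0.5267 -0.2186  0.1891] [-1.5763  0.0049  1.5777]
stand_red_top spot [215.8 171.9] 0.62 [ 0.5179 -0.2616  0.02  ]
  circ [166. 121. 262. 222.] [ 0.51913563 -0.26321446] 0.0007795956348535735
fig_red_center spot [265.8 251.7] 0.76 [ 0.5833 -0.2124  0.06  ]
fig_blue_center spot [383.7 177.6] 0.95 [ 0.5142 -0.1121  0.06  ]
  circ [321. 122. 420. 218.] [ 0.51326196 -0.11203749] 0.001416744498365624
```

View pics/w14.png

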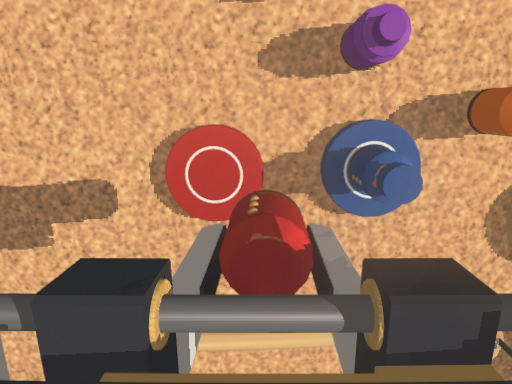

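Request:
carry_out --pt "-22 0 4 0.3 0.3 -0.2 40" --pt "-21 0 3 0 0 0 40" --pt "0 0 0 0 0 0 40" --pt "0 0 0 0 0 0 40" --pt "0 25 0 0 0 0 40" --pt "0 35 0 0 0 0 40" --pt "0 35 0 0 0 0 40" --pt "0 8 0 0 0 0 40" --pt "0 0 0 0 0 0 40"

```text
time_s: 31.65
position: [0.5259, -0.2422, 0.0851]
tcp_rot: [-1.574, -0.003, 1.595]
ft_force: [-0.4, -0.1, -1.6]
width: 0.0434
```

Request:
carry_out --pt "-19 0 5 0.1 1.4 0.2 40" --pt "0 0 0 0 0 0 40" --pt "0 10 0 0 0 0 40" --pt "0 5 0 0 0 0 40" --pt "0 0 0 0 0 0 40"

```text
time_s: 32.15
position: [0.5245, -0.2641, 0.0751]
tcp_rot: [-1.58, 0.007, 1.569]
ft_force: [0.7, 0.9, -0.4]
width: 0.0438
```

Request:
carry_out --pt "2 7 4 0.5 0 -0.4 40" --pt "0 6 0 0 0 0 40" --pt "0 3 0 0 0 0 40" --pt "0 0 0 0 0 0 40"

```text
time_s: 32.55
position: [0.5201, -0.2615, 0.0575]
tcp_rot: [-1.57, -0.002, 1.57]
ft_force: [0.0, 0.8, -0.3]
width: 0.0439
```

Request:
carry_out --pt "0 1.5 0 0 0 0.1 40" --pt "0 0.7 0 0 0 0 40" --pt "0 0 0 0 0 0 40"

```text
time_s: 32.85
position: [0.5203, -0.2615, 0.0556]
tcp_rot: [-1.57, 0.0, 1.57]
ft_force: [-0.2, 0.3, -0.7]
width: 0.0438
```

Request:
carry_out --pt "0 0.5 0 0 0 0 40" --pt "0 0 0 0 0 0 50" --pt "0 0 0 0 0 0 60" --pt "0 0 0 0 0 0 80" --pt "0 0 0 0 0 0 80" --pt "0 -20 0 0 0 0 80" --pt "0 -40 0 0 0 0 80" --pt "0 -40 0 0 0 0 80" --pt "0 -40 -30 0 0 0 80" --pt "40 0 -20 0 0 0 80" --pt "30 0 0 0 0 0 80" --pt "0 0 0 0 0 0 80"

```text
time_s: 34.05
position: [0.5722, -0.1901, 0.201]
tcp_rot: [-1.572, -0.001, 1.567]
ft_force: [-0.1, -0.7, 0.1]
width: 0.0799
```

```bash
python3 m.py w15 fig_red_center stand_red_top fig_blue_center stand_blue_top
python3 - <<'E'
from h import *
cs={}
for n in('scene','top'):
    d=bot.get_image(n);cs[n]=cam(d);cv2.imwrite(f'pics/{n}_end.png',d['color'][:,:,::-1])
    for t in('bowl','hammer','burner'):print(n,t,[np.round(r['uv'],1).tolist() for r in bot.spot_point(t,n)[:1]])
a=cv2.imread('pics/w15.png');b=cv2.imread('pics/scene_end.png')
cv2.imwrite('pics/end.png',cv2.resize(np.hstack([a,b]),(800,300)))
E
```

```text
34.1 [ 0.5719 -0.1914  0.2007] [-1.5719e+00 -2.0000e-04  1.5656e+00]
fig_red_center spot [180.4 130.6] 0.94 [ 0.5204 -0.2634  0.06  ]
  circ [142.  77. 240. 175.] [ 0.52030665 -0.26259416] 0.0009695474102677654
fig_blue_center spot [357.6 124.2] 0.9 [ 0.5156 -0.1105  0.06  ]
stand_blue_top spot [250.2 287.6] 0.64 [ 0.6914 -0.2074  0.02  ]
  circ [297.  69. 399. 171.] [ 0.5140315  -0.11091953] 0.0006074091725078307
scene bowl [[372.3, 253.9]]
scene hammer [[207.5, 299.2]]
scene burner [[310.8, 262.7]]
top bowl [[308.1, 215.2]]
top hammer [[341.7, 138.7]]
top burner [[247.6, 139.5]]
```

View pics/end.png

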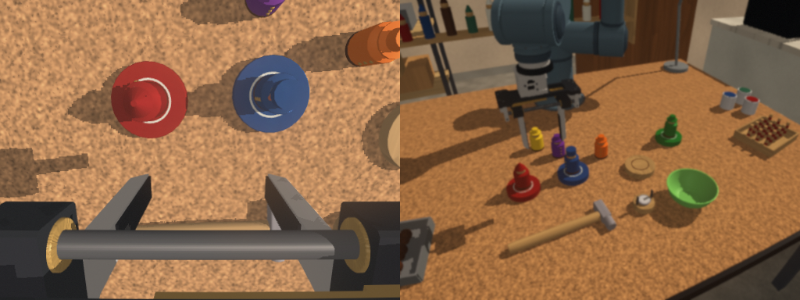

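All three stand upright on stands of their own colour, the plain stand is empty, the bystanders are in place and the gripper is clear.

```bash
python3 -c "
from station import bot
print(bot.hand_in())"
```

```text
the job is handed in; nothing more can be done
None
```

I swapped the figures in about 34 s of robot time: red was parked on the plain stand, then green, blue and red went to their own stands. Each was lowered until its foot was about level with the stand top before I released it. I handed the job in; it returns no verdict.

- **Placing:** the last wrist views put each figure upright and about 1–2 mm from its stand's centre, against the 14 mm allowed. Green was last measured at its release; the final scene picture shows it still standing on its stand.
- **Surroundings:** the plain stand is empty and the gripper was well clear of everything.
- **Bystanders:** the bowl, hammer and burner showed no visible shift, within about 3 pixels of their first detections.
- **Checks that disagreed:**
    - In the last top picture the network placed the bowl on the blue stand, and in the last wrist picture it placed the blue stand on the hammer. The pictures and my fits to the stand outlines contradict both, so I treated them as false detections.
    - The wrist force never showed a clear touchdown above its roughly 1 N noise. I judged contact by returning to the height at which each figure was gripped.

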